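# Open the carat scale in the inlay workshop

## Task

The next carnelian is to be weighed, so open the carat scale: press its orange release tab down with the fingertips until the cover springs up, then push the cover all the way back against its stop, so that it stays fully open, and move clear. Pick nothing up: the scale must not be lifted, tipped or shoved out of its place, and the weight, the bowl, the coaster and the jar stay where they stand.

Things in the scene. Friction and masses are not known exactly. Their poses are not given: they have to be found in the camera images.
- scale: Light grey carat scale standing loose on rubber feet, 2.2 to 3 kg, 200 mm deep (x) x 140 mm wide (y). Origin: centre of its underside; +z up, -x its front (display, keys, orange tab), +x its back (hinge). Front deck 37 mm above the bench, from x = -100 mm to the cover's front edge at x = -24 mm. Slides or tips if shoved with 10 N or more.
- tab (a joint): Orange spring push tab in front of the cover; travels straight down: 0 m at rest, 0.006 m fully down. Pushing it draws the steel latch hook forward off the cover's lip; the cover is let go at about 0.0036 m. It takes about 3 N to let go and 4 N to reach the end. It springs back to 0 when released.
- tab_pad (a point): Centre of the top of the orange pad, 26 mm (x) x 34 mm (y), 50 mm above the bench at rest and 13 mm above the deck, at x = -57 mm of the scale. Between it and the cover stands the steel latch hook, 18 mm wide, as high as the pad. Moves with the tab.
- cover (a joint): Hinged cover over the weighing pan, dark frame, clear window, 112 mm deep x 128 mm wide x 14 mm thick. 0 rad shut (flat, top 56 mm above the bench); grows as the front edge swings up and back. Unhooked, a spring lifts it in about 1 s to 0.85 rad; farther it must be pushed (1 to 2 N at the front edge). Stiff hinge: it stays where it is left. Upright at 1.57; stop (fully open) at 1.85 rad.
- cover_lip (a point): Middle of the front end of the cover's catch lip, 18 mm wide (y) and 3 mm thick, which sticks out 4.5 mm from the cover's front edge. 116.5 mm from the hinge axis; 43.5 mm above the bench when shut. Moves with the cover: a circle about the hinge axis in the scale's x-z plane.
- hinge_axis (a point): Middle of the cover's hinge axis, which runs along the scale's y; 44 mm above the bench, at x = +88 mm of the scale.
- weight: Brass calibration weight with a knob, 32 mm diameter, 42 mm tall, 0.2 kg. Origin: centre of its underside.
- bowl: Red plastic bowl with orange stone chips (fixed in it), 84 mm diameter, 34 mm tall. Origin: centre of its underside.
- coaster: Octagonal white marble coaster with an orange and red inlaid flower, 86 mm across, 10 mm thick, lying flat. Origin: centre of its underside.
- jar: Amber glass jar with a black cap and a blank label, 52 mm diameter, 72 mm tall. Origin: centre of its underside.

How it is judged:
By the outcome, as a careful person would: the job done as asked, in the order asked, and still so for the second after the job is handed in, with the robot touching nothing.
It also fails if it takes over 45 s, if anything falls off the work surface, if the arm or the gripper's body presses on something with over 40 N, if the wrist force passes 120 N, or if a joint passes its speed limit or range.

## Robot

A 6-joint arm with a two-finger parallel gripper is mounted at the origin on the work surface. World frame = base frame: x ahead of the robot, y to its left, z up, the work surface at z = 0. Lengths are in m, angles in rad, forces in N, time in s.
With the tool pointing down it reaches from about 0.2 to 0.875 m from the base axis. Payload 3.4 kg.
Tool frame: the origin (TCP) lies between the finger pads; the fingertips stand 25 mm ahead of it and the grasp point (between the pads) lies 6 mm ahead of it (r.nose_length is the z of the fingertips in the tool frame, in m); z points along the fingers, x is the direction in which the jaws open and shut, and the axes are right-handed (so a half turn about z gives the same grasp; the last joint's range is limited). The gripper opens to 94 mm and grips with 3 to 60 N. Pads are 16 mm wide; open, the fingers measure 119 mm over their backs; the gripper's body (75 mm by 177 mm) begins 78 mm behind the grasp point.
Start: joints at [1.014, 0.276, 1.505, -0, 1.361, -0.121], TCP at [0.243, 0.521, 0.202] pointing down, gripper open.
Joint ranges: [-2.89, 2.89], [-0.75, 2.08], [0.22, 2.7], [-1.18, 4.32], [0.11, 2.71], [-2.7, 2.7]. Speed limits (rad/s): [2.57, 2.57, 3.14, 3.14, 3.14, 3.14].

## Interface

Orientations are given as a unit quaternion [w, x, y, z].
In Python, from plant import r, gripper_to, inverse_kinematics, vision, models, telemetry gives the robot as it stands. Calls block until the motion is done:
- r.move_to(position, orientation): joint-space move of the TCP to a pose.
- r.move_l(position, rot=None, vel=0.15, guard=None): straight line of the TCP; rot=None keeps the orientation; vel is the mean speed in m/s. With guard (N) it stops when the force on the tool has changed by that much, and returns True; else False.
- r.movej(angles): joint-space move.
- gripper_to(opening, f_grip=None): finger opening in m; f_grip is the grip in N (None keeps the last); returns when the fingers have stopped.
- r.hold(seconds).
- inverse_kinematics(position, orientation): joint angles nearest the present ones, or None.
- vision.snapshot(name): name is "scene" or "top" or "wrist"; returns the picture (420x560x3 uint8, red, green, blue); there is no depth.
- vision.get_calibration(name): a dict with "fx", "fy", "cx", "cy" (pixels), "position" and "orientation" of the camera in the world. Camera axes: x right, y down, z forward; pixel columns grow to the right and rows downward; lengths in m; the calibration is good to about 2 mm. The wrist camera is an equidistant fisheye: a pixel r from the principal point sees the ray r / f radians off the axis. A picture is of the moment at which its call begins: read the wrist's pose just before it. get_calibration takes no time and is no camera call; for the wrist camera it gives the pose at the moment of the call.
A pose or a line that the arm cannot do raises r.PlanningError and nothing moves.
- r.sign_off(): hands the job in, once; it reports no verdict.
Trained networks look in the newest picture that a camera, given by its name, has taken for a name from the list of things; names that differ only in an ending like _2 or _b are one class to them, and where a whole thing is asked for, a point or a joint stands for the part that bears it (a point fixed in the world has none). Each returns a list of dicts, best first, with "score" (0 to 1); they miss things now and then, are a little off and sometimes report something else, mostly with a low value. They report only what shows in the picture. A call takes as long as a camera call.
- models.boxes_of(thing, camera): "at" ([x, y, z] in m, in world coordinates, good to about 4 mm: the middle of the surface that is visible of it).
- models.regions_of(thing, camera): "pixels" (420x560 bool, what is visible of it).
- models.mark_of(thing, camera): "at" ([x, y, z] in m, in world coordinates, good to about 4 mm: a listed point, or the origin of a listed thing).
Readings, each from a call of its own:
- telemetry.current_t(): time.
- telemetry.current_joints(): joint angles.
- telemetry.current_dq(): joint speeds.
- telemetry.current_joint_efforts(): joint torques, N m.
- telemetry.current_ee_pos(): TCP position.
- telemetry.current_tool_rot(): TCP orientation.
- telemetry.current_wrist_force(): force on the tool from outside, world axes, zero at the start.
- telemetry.current_torque(): the same for the moment, N m.
- telemetry.current_opening(): finger opening in m.
Only numpy, scipy, OpenCV 4.12 (cv2) and the standard library are available. Lean on these libraries where they do the work, as an engineer would, in place of code of your own. Each camera call takes 0.05 s, during which the arm holds its last target.

## Working session

There is one attempt and no reset: what is moved stays moved. The work goes in short steps, each a Python script; the robot and the scene stay as the last script left them, time stands still between calls to the robot, and variables do not carry over. Pictures are saved under pics/ and viewed, and the job is handed in when it is done.

```bash
ls; mkdir -p pics
python3 - <<'E'
from plant import r, vision, models, telemetry
import cv2
for c in ("scene","top"):
    im=vision.snapshot(c); cv2.imwrite(f"pics/{c}0.png",im[:,:,::-1])
    for t in ("scale","tab_pad","cover_lip","hinge_axis","weight","bowl","coaster","jar"):
        m=models.mark_of(t,c); print(c,t,[(x["at"],round(x["score"],2)) for x in m[:2]])
print(telemetry.current_t(), r.nose_length)
E
```

```text
pics
scene scale [([0.5761, 0.1411, -0.0052], 0.7)]
scene tab_pad [([0.5222, 0.1377, 0.0449], 0.55), ([0.6637, 0.1537, 0.0438], 0.46)]
scene cover_lip [([0.6431, 0.0184, 0.0046], 0.7), ([0.5473, 0.1401, 0.0464], 0.56)]
scene hinge_axis [([0.6642, 0.1525, 0.0441], 0.96)]
scene weight [([0.6426, 0.0181, 0.0044], 0.57)]
scene bowl [([0.6236, 0.3048, 0.0001], 0.72)]
scene coaster [([0.5266, 0.0096, 0.0001], 0.66)]
scene jar [([0.6216, 0.3098, 0.0006], 0.69), ([0.5077, 0.2824, -0.0003], 0.65)]
top scale [([0.58, 0.1438, 0.0033], 0.69)]
top tab_pad [([0.5232, 0.1392, 0.052], 0.52)]
top cover_lip [([0.5515, 0.1414, 0.0447], 0.57)]
top hinge_axis [([0.6669, 0.1476, 0.0448], 0.85)]
top weight [([0.6433, 0.018, 0.0003], 0.6)]
top bowl [([0.6236, 0.3017, -0.0034], 0.56)]
top coaster [([0.5264, 0.0122, -0.0025], 0.72), ([0.5059, 0.2832, 0.0014], 0.42)]
top jar [([0.5053, 0.2846, -0.0018], 0.76)]
0.9 0.025
```

View pics/scene0.png

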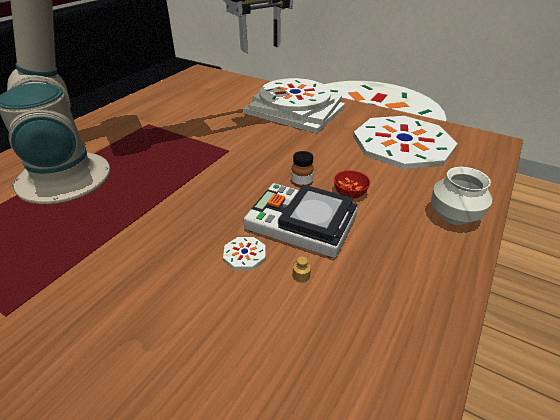

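View pics/top0.png

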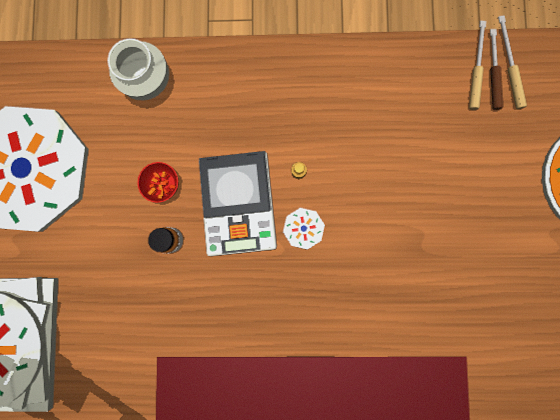

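The scale stands with its front towards the robot (tab at about (238,231) in top, cover centre (236,185)), yawed a few degrees. I'll refine the pose with the orange pixels and the cover outline.

```bash
cat > h.py <<'E'
from plant import r, gripper_to, inverse_kinematics, vision, models, telemetry
import numpy as np, cv2
from scipy.spatial.transform import Rotation as R
def ray(c,uv,z):
    k=vision.get_calibration(c); q=k["orientation"]
    M=R.from_quat([q[1],q[2],q[3],q[0]]).as_matrix(); p=np.array(k["position"])
    d=M@np.array([(uv[0]-k["cx"])/k["fx"],(uv[1]-k["cy"])/k["fy"],1])
    return p+d*(z-p[2])/d[2]
E
python3 - <<'E'
from h import *
for c in ("top","scene"):
    im=vision.snapshot(c)
    for t,z in (("tab",.05),("scale",.03),("cover",.056)):
        g=models.regions_of(t,c)
        if not g: print(c,t,"none"); continue
        m=g[0]["pixels"].astype(np.uint8)
        cs=max(cv2.findContours(m,0,2)[0],key=cv2.contourArea)
        bx=cv2.boxPoints(cv2.minAreaRect(cs)); M=cv2.moments(m,True)
        print(c,t,g[0]["score"],m.sum(),"cent",ray(c,(M['m10']/M['m00'],M['m01']/M['m00']),z).round(4))
        if c=="top":
            P=np.array([ray(c,b,z)[:2] for b in bx]); print(bx.round(1).tolist(),P.round(4).tolist())
            for i in range(4):
                e=P[(i+1)%4]-P[i]; print(np.linalg.norm(e).round(4),np.degrees(np.arctan2(e[1],e[0])).round(1))
    h=cv2.cvtColor(im,cv2.COLOR_RGB2HSV)
    g=models.boxes_of("tab",c); print([(x['at'],x['score']) for x in g[:2]])
    kk=(h[...,0]<18)&(h[...,1]>200)&(h[...,2]>150)
    n,l,s,ce=cv2.connectedComponentsWithStats(kk.astype(np.uint8))
    for i in range(1,n):
        if s[i,4]>40: print(c,ce[i],s[i],ray(c,ce[i],.05).round(4))
im=vision.snapshot("top");cv2.imwrite("pics/topz.png",cv2.resize(im[140:270,130:335,::-1],None,fx=3.8,fy=3.8,interpolation=2))
E
```

```text
top tab 0.71 221 cent [0.5213 0.1383 0.05  ]
[[229.3000030517578, 225.1999969482422], [246.5, 223.6999969482422], [247.6999969482422, 236.8000030517578], [230.5, 238.39999389648438]] [[0.5328, 0.1559], [0.5355, 0.1222], [0.5099, 0.1199], [0.5071, 0.1535]]
0.0338 -85.4
0.0257 -174.8
0.0337 94.6
0.0257 5.4
top scale 0.65 6856 cent [0.5774 0.143  0.03  ]
[[197.0, 157.5], [267.0, 150.3000030517578], [277.29998779296875, 249.1999969482422], [207.1999969482422, 256.5]] [[0.6724, 0.2259], [0.6852, 0.0827], [0.4851, 0.0634], [0.4719, 0.2033]]
0.1438 -84.9
0.201 -174.5
0.1405 95.4
0.2018 6.4
top cover 0.87 3782 cent [0.6091 0.146  0.056 ]
[[197.60000610351562, 160.8000030517578], [264.1000061035156, 153.60000610351562], [270.3999938964844, 211.39999389648438], [203.89999389648438, 218.60000610351562]] [[0.66, 0.2179], [0.6725, 0.0868], [0.5586, 0.0751], [0.5459, 0.2044]]
0.1317 -84.6
0.1145 -174.1
0.1299 95.6
0.1149 6.8
[([0.5261, 0.1392, 0.0499], 0.66)]
top [ 13.86184211 141.23026316] [  8 132  13  19 152] [0.7071 0.594  0.05  ]
top [ 34.53503185 142.73248408] [ 27 133  16  20 157] [0.7033 0
[... 735 characters left out ...]
0.5226 0.1334 0.05  ]
scene scale 0.74 5704 cent [0.5874 0.1341 0.03  ]
scene cover 0.74 2507 cent [0.6126 0.1345 0.056 ]
[([0.5213, 0.1311, 0.0491], 0.5)]
scene [356.33333333  95.98333333] [349  92  16   9  60] [0.4649 0.719  0.05  ]
scene [378.75362319  97.28985507] [372  94  15   8  69] [0.5283 0.746  0.05  ]
scene [396.37333333 105.05333333] [386 103  22   5  75] [0.593  0.7188 0.05  ]
scene [388.75609756 142.53658537] [382 140  14   6  41] [0.6464 0.4874 0.05  ]
scene [420.2173913  146.10869565] [413 143  15   7  46] [0.7202 0.511  0.05  ]
scene [404.53191489 147.57446809] [401 144   8   8  47] [0.6885 0.4833 0.05  ]
scene [275.95   199.2625] [268 194  17  12  80] [0.5221 0.1355 0.05  ]
```

View pics/topz.png

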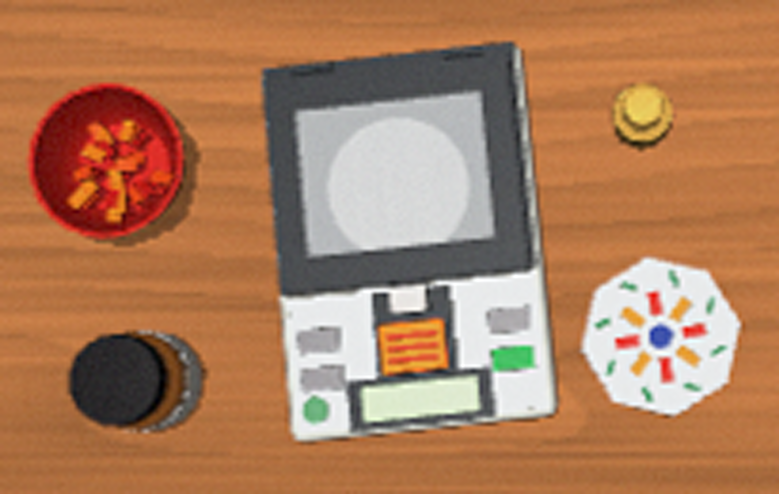

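```bash
cat >> h.py <<'E'
YAW=np.radians(5.4); ex=np.array([np.cos(YAW),np.sin(YAW),0]); ey=np.array([-np.sin(YAW),np.cos(YAW),0])
PAD=np.array([.522,.138,0]); ORG=PAD+.057*ex
def W(x,z,y=0): # tip position in scale frame -> TCP world
    return (ORG+x*ex+y*ey+np.array([0,0,z+.025])).tolist()
def quats():
    out=[]
    for s in (1,-1):
        M=np.column_stack([s*ey,s*ex,[0,0,-1]]); q=R.from_matrix(M).as_quat(); out.append([q[3],q[0],q[1],q[2]])
    return out
def st(tag):
    print(tag,round(telemetry.current_t(),2),np.round(telemetry.current_ee_pos(),4),np.round(telemetry.current_wrist_force(),2))
def pic(c,n):
    im=vision.snapshot(c); cv2.imwrite("pics/"+n,im[:,:,::-1]); return im
E
python3 - <<'E'
from h import *
gripper_to(0.0,10); st("closed")
q0=np.array(telemetry.current_joints()); best=None
for q in quats():
    j=inverse_kinematics(W(-.059,.10),q)
    if j is not None:
        d=np.abs(np.array(j)-q0).max(); print(np.round(j,2),d)
        if best is None or d<best[0]: best=(d,q)
r.move_to(W(-.059,.10),best[1]); st("above")
r.move_l(W(-.059,.060),vel=.1); r.hold(.2); st("near"); print(telemetry.current_opening())
pic("scene","s1.png"); im=pic("wrist","w1.png"); pic("top","t1.png")
E
```

```text
closed 2.87 [0.2427 0.5213 0.2021] [-0.14 -0.29 -0.06]
[ 0.13  0.28  1.71 -0.    1.16 -1.54] 1.4143293508584867
[ 0.13  0.28  1.71 -0.    1.16  1.61] 1.7272633027313062
above 4.62 [0.52   0.1385 0.1252] [ 0.18  0.75 -0.42]
near 5.37 [0.5206 0.138  0.0858] [-0.79  0.64 -0.23]
0.0005169826696350022
```

```bash
python3 -c "
import cv2,numpy as np
a=cv2.imread('pics/s1.png')[150:270,210:390];b=cv2.imread('pics/w1.png')
cv2.imwrite('pics/c1.png',np.hstack([cv2.resize(a,(430,287)),cv2.resize(b,(383,287))])[:,:800])"
```

```text
(no output)
```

View pics/c1.png

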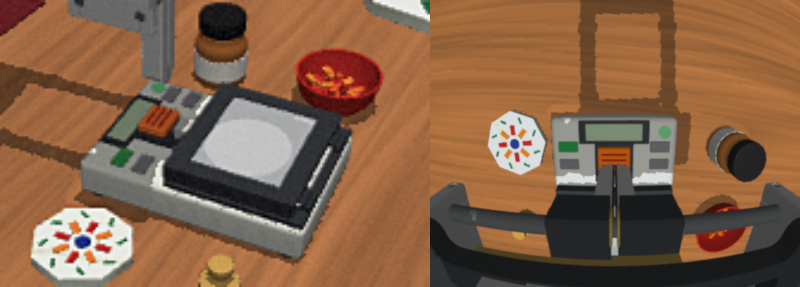

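```bash
cat >> h.py <<'E'
def proj(c,P):
    k=vision.get_calibration(c); q=k["orientation"]
    M=R.from_quat([q[1],q[2],q[3],q[0]]).as_matrix(); d=M.T@(np.array(P)-np.array(k["position"]))
    if c=="wrist":
        th=np.arctan2(np.hypot(d[0],d[1]),d[2]); ph=np.arctan2(d[1],d[0]); return k["cx"]+k["fx"]*th*np.cos(ph),k["cy"]+k["fy"]*th*np.sin(ph)
    return k["cx"]+k["fx"]*d[0]/d[2],k["cy"]+k["fy"]*d[1]/d[2]
E
python3 - <<'E'
from h import *
p=np.array(telemetry.current_ee_pos()); q=telemetry.current_tool_rot(); print(q)
tip=p-[0,0,.025]
for c in ("scene","wrist","top"):
    im=cv2.imread(f"pics/{c[0]}1.png")
    for P,col in ((tip,(255,0,0)),(PAD+[0,0,.05],(0,255,0)),(p+[0,0,.03],(255,0,255))):
        u=proj(c,P); print(c,np.round(u,1)); cv2.circle(im,(int(u[0]*1),int(u[1])),2,col,-1)
    if c=="scene": im=cv2.resize(im[130:250,210:370],None,fx=4,fy=4)
    cv2.imwrite(f"pics/p_{c}.png",im)
E
```

```text
[3.41697120e-04 6.73029255e-01 7.39615683e-01 3.84266861e-04]
scene [275.8 194.4]
scene [276.5 198.6]
scene [275.8 172. ]
wrist [270.8 236.5]
wrist [270.8 233.7]
wrist [271.2 272.1]
top [237.8 231.4]
top [238.4 230.7]
top [233.3 230.6]
```

View pics/p_scene.png

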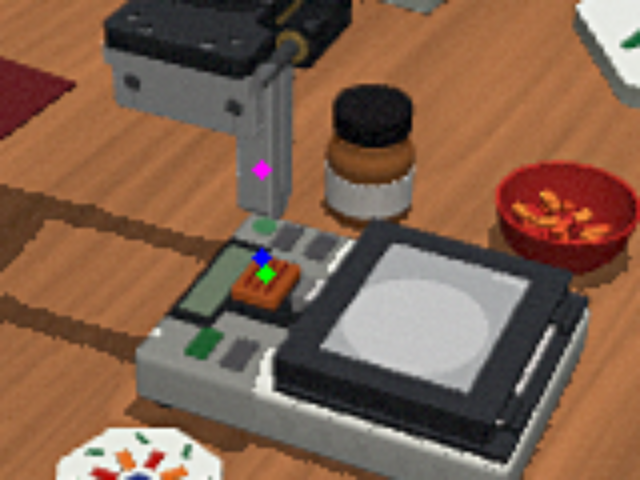

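View pics/p_wrist.png

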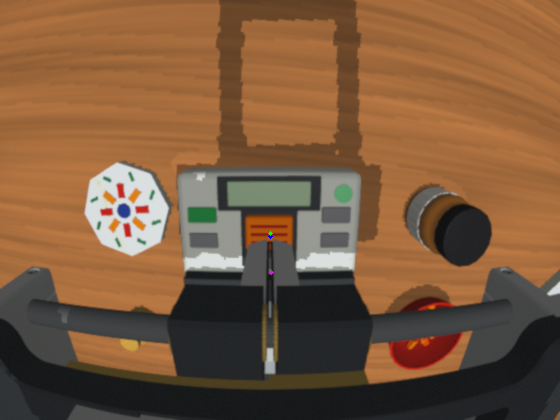

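Run:
```python
from h import *
st("now")
im=pic("scene","s2.png")[:,:,::-1].copy()
cv2.imwrite("pics/c2.png",cv2.resize(im[130:250,210:370],None,fx=4,fy=4))
```

```text
now 5.52 [0.5204 0.1378 0.0855] [-0.08  0.06 -0.6 ]
```

View pics/c2.png

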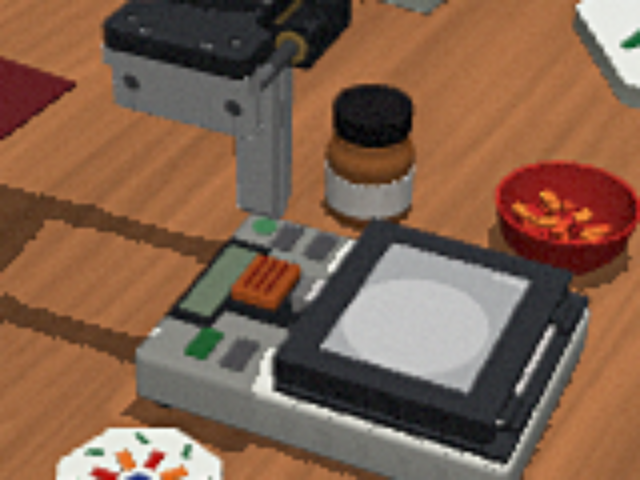

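Run:
```python
from h import *
p=np.array(telemetry.current_ee_pos()); q=telemetry.current_tool_rot(); M=R.from_quat([q[1],q[2],q[3],q[0]]).as_matrix()
vision.snapshot("wrist");out=[]
for c,n,(x0,y0,w,h,f) in (("wrist","w1",(190,170,160,120,4)),("scene","s2",(210,130,160,120,4)),("top","t1",(180,190,120,90,4))):
    im=cv2.resize(cv2.imread(f"pics/{n}.png")[y0:y0+h,x0:x0+w],None,fx=f,fy=f,interpolation=2)
    for d,col in ((.025,(255,0,0)),(0.0,(0,255,0))):
        P=[]
        for a,b in ((-1,-1),(-1,1),(1,1),(1,-1)):
            u=proj(c,p+M@np.array([a*.0125,b*.008,d])); P.append([(u[0]-x0)*f,(u[1]-y0)*f])
        cv2.polylines(im,[np.int32(P)],True,col,1)
    cv2.imwrite(f"pics/q_{c}.png",im)
```

```text
(no output)
```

View pics/q_wrist.png

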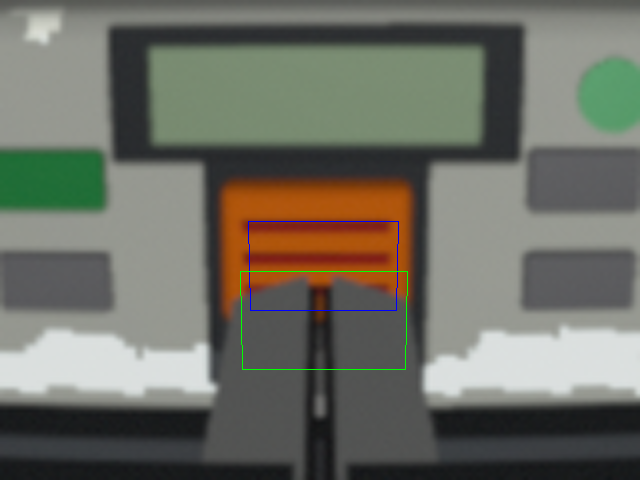

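View pics/q_scene.png

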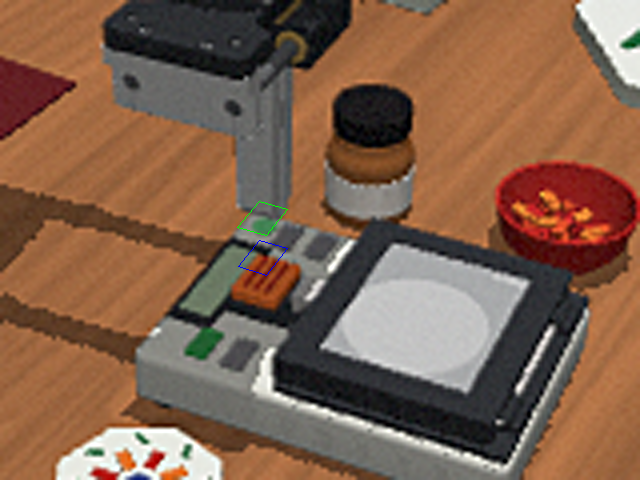

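View pics/q_top.png

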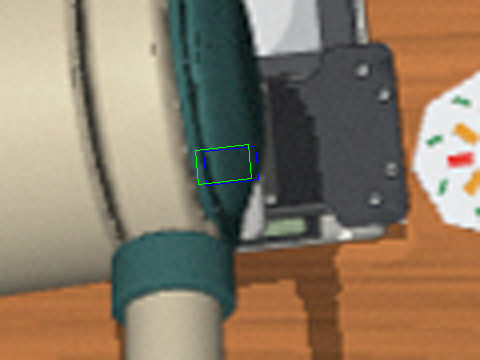

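Both wrist and scene views put the closed fingertips near the TCP itself, not 25 mm ahead of it. I'll find the contact height by a guarded descent.

Run:
```python
from h import *
def Z(x,z): return (ORG+x*ex+np.array([0,0,z])).tolist()  # TCP
r.hold(.2); f0=np.mean([telemetry.current_wrist_force() for _ in range(1)],axis=0); st("start")
r.move_l(Z(-.061,.0855),vel=.05)
g=r.move_l(Z(-.061,.056),vel=.03,guard=2.5); st(f"descend {g}")
if not g:
    g=r.move_l(Z(-.061,.044),vel=.015,guard=2.5); st(f"descend2 {g}")
r.hold(.2); st("held")
im=pic("scene","s3.png")[:,:,::-1]
a=cv2.resize(im[130:250,210:370],(400,300),interpolation=2)
b=pic("wrist","w3.png")[:,:,::-1]
cv2.imwrite("pics/c3.png",np.hstack([a,cv2.resize(b[120:330,130:410],(400,300))]))
```

```text
start 5.82 [0.52   0.1378 0.085 ] [-0.34  0.42 -0.27]
descend False 7.2 [0.5182 0.1377 0.0562] [-0.27 -0.06  0.12]
descend2 True 7.88 [0.5179 0.1376 0.0451] [0.67 0.09 2.85]
held 8.08 [0.5179 0.1376 0.0451] [0.31 0.92 1.8 ]
```

View pics/c3.png

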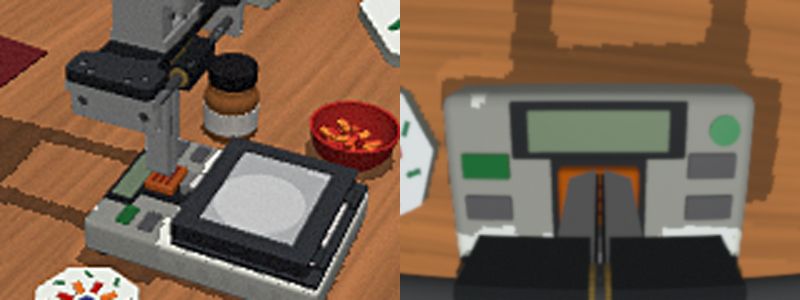

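Fingers now stand on the orange pad (about (165,178) in the left view), with contact force of about 2 N. Next I press further in small steps.

Run:
```python
from h import *
def Z(x,z): return (ORG+x*ex+np.array([0,0,z])).tolist()
z=.0451
p0=np.array(telemetry.current_ee_pos())
for i in range(5):
    z-=.001
    g=r.move_l([p0[0],p0[1],z],vel=.01,guard=5); st(f"{z:.4f} {g}")
    if g or telemetry.current_wrist_force()[2]>6: break
    im=vision.snapshot("scene"); m=models.regions_of("cover","scene")
    if m:
        ys,xs=np.where(m[0]["pixels"]); print("cover rows",ys.min(),ys.max(),len(ys))
        if ys.min()<175: break
r.hold(.8); st("held")
im=pic("scene","s4.png")[:,:,::-1]
a=cv2.resize(im[130:250,210:370],(400,300),interpolation=2)
b=pic("wrist","w4.png")[:,:,::-1]
cv2.imwrite("pics/c4.png",np.hstack([a,cv2.resize(b[120:330,130:410],(400,300))]))
```

```text
0.0441 False 8.43 [0.5179 0.1376 0.0441] [-0.12  0.57  2.8 ]
cover rows 184 240 2663
0.0431 False 8.78 [0.5179 0.1376 0.043 ] [0.41 0.97 2.47]
cover rows 170 239 2782
held 9.68 [0.5179 0.1376 0.0431] [-0.95  0.14  3.81]
```

View pics/c4.png

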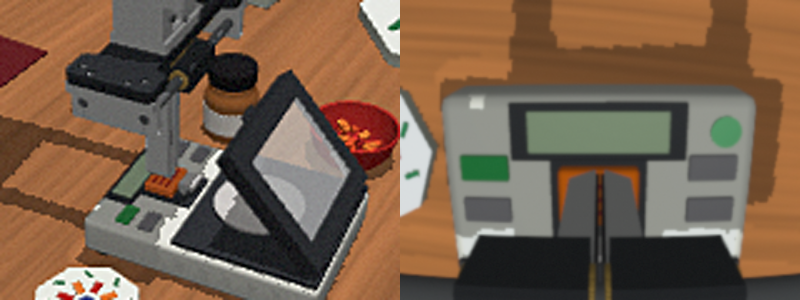

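The cover has sprung up (front edge at about (230,150) to (290,75) in the left view). Now I retreat, then push it back from the front.

```bash
cat >> h.py <<'E'
def Z(x,z): return (ORG+x*ex+np.array([0,0,z])).tolist()
E
python3 - <<'E'
from h import *
r.move_l(Z(-.063,.06),vel=.05); r.move_l(Z(-.063,.118),vel=.1); r.hold(.2); st("up")
g=r.move_l(Z(-.015,.118),vel=.06,guard=4); st(f"fwd {g}")
im=pic("scene","s5.png")[:,:,::-1]
a=cv2.resize(im[110:250,200:387],(400,300),interpolation=2)
for m in models.mark_of("cover_lip","scene")[:2]: print(m)
b=pic("wrist","w5.png")[:,:,::-1]
cv2.imwrite("pics/c5.png",np.hstack([a,cv2.resize(b,(400,300))]))
E
```

```text
up 11.21 [0.5155 0.1373 0.1172] [-0.1  -0.62  0.2 ]
fwd False 12.16 [0.5634 0.1419 0.1179] [ 0.27  0.98 -0.19]
{'at': [0.583, 0.1456, 0.1348], 'score': 0.72}
```

View pics/c5.png

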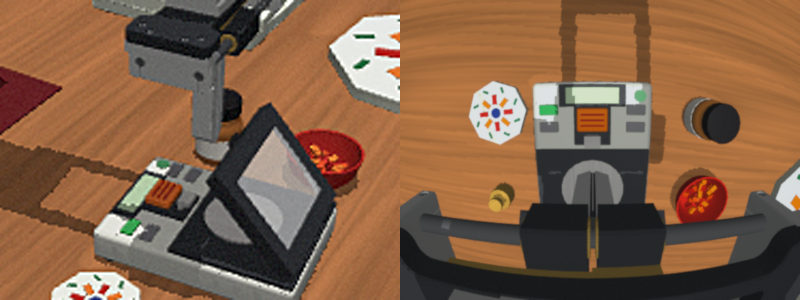

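Run:
```python
from h import *
g=r.move_l(Z(.03,.118),vel=.04,guard=6); st(f"a {g}")
if not g:
    pic("scene","s6.png"); 
    g=r.move_l(Z(.075,.122),vel=.04,guard=6); st(f"b {g}")
im=pic("scene","s7.png")[:,:,::-1]
a=cv2.resize(im[90:260,190:417],(400,300),interpolation=2)
for m in models.mark_of("cover_lip","scene")[:2]: print(m)
b=pic("wrist","w7.png")[:,:,::-1]
cv2.imwrite("pics/c7.png",np.hstack([a,cv2.resize(b,(400,300))]))
```

```text
a True 12.9 [0.5798 0.1434 0.1174] [ 0.76 -0.19 -0.5 ]
{'at': [0.5889, 0.1468, 0.1367], 'score': 0.74}
{'at': [0.5273, 0.0113, -0.0007], 'score': 0.33}
```

View pics/c7.png

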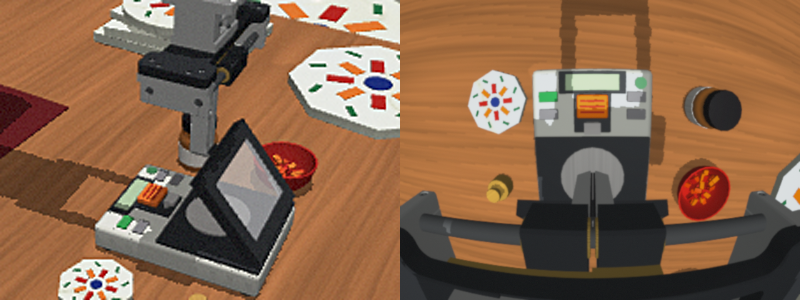

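The guard tripped on first contact with the lip, at TCP local x ≈ 2 mm as predicted, and the force is now low. I'll continue more slowly.

```bash
cat > push.py <<'E'
from h import *
def lx(): return float((np.array(telemetry.current_ee_pos())-ORG)@ex)
def push(xend,z1,vel,guard,tries=3):
    for k in range(tries):
        g=r.move_l(Z(xend,z1),vel=vel,guard=guard); st(f"{k} {g} lx={lx():.4f}")
        if not g: break
    return g
def show(n):
    im=pic("scene",f"s{n}.png")[:,:,::-1]
    a=cv2.resize(im[90:260,190:417],(400,300),interpolation=2)
    for m in models.mark_of("cover_lip","scene")[:2]: print(m)
    b=pic("wrist",f"w{n}.png")[:,:,::-1]
    cv2.imwrite(f"pics/c{n}.png",np.hstack([a,cv2.resize(b,(400,300))]))
E
python3 - <<'E'
from push import *
push(.03,.118,.02,6)
show(8)
E
```

```text
0 True lx=0.0022 13.6 [0.5809 0.1436 0.1169] [ 0.15  1.33 -0.21]
1 True lx=0.0033 14.12 [0.5821 0.1437 0.1162] [ 0.34 -1.02 -0.29]
2 False lx=0.0302 15.65 [0.6088 0.1462 0.118 ] [-0.11 -0.14  0.51]
{'at': [0.6152, 0.1478, 0.1537], 'score': 0.76}
```

View pics/c8.png

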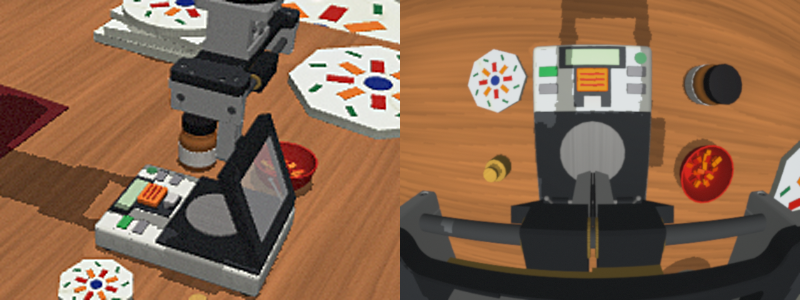

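Run:
```python
from push import *
push(.072,.122,.025,6)
show(9)
```

```text
0 False lx=0.0720 17.64 [0.6504 0.1502 0.122 ] [ 0.8  -0.23 -0.41]
{'at': [0.6607, 0.1531, 0.1628], 'score': 0.73}
```

View pics/c9.png

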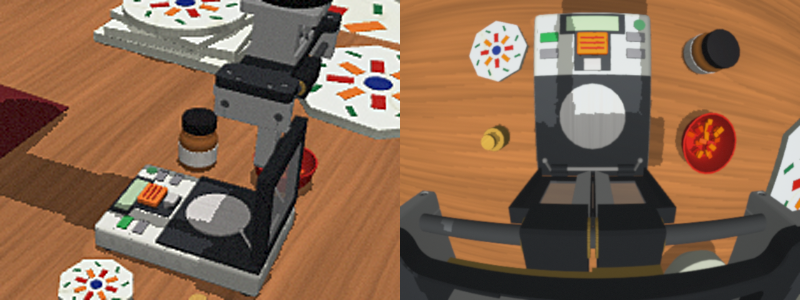

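Run:
```python
from push import *
g=r.move_l(Z(.092,.124),vel=.025,guard=6); st(f"{g} lx={lx():.4f}")
g=r.move_l(Z(.118,.125),vel=.015,guard=5); st(f"{g} lx={lx():.4f}")
show(10)
```

```text
False lx=0.0921 18.74 [0.6705 0.1521 0.1241] [-0.04 -0.73  0.64]
True lx=0.1055 19.8 [0.6838 0.1533 0.1236] [ 0.07 -0.94 -0.51]
{'at': [0.6929, 0.158, 0.1574], 'score': 0.66}
```

View pics/c10.png

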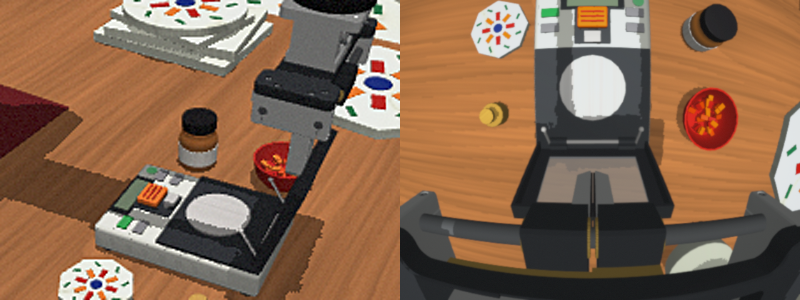

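Run:
```python
from push import *
for k in range(3):
    g=r.move_l(Z(.120,.125),vel=.012,guard=6); st(f"{g} lx={lx():.4f}"); 
r.hold(.2); st("h")
show(11)
```

```text
True lx=0.1053 20.51 [0.6836 0.1533 0.1223] [-1.   -0.36  0.21]
True lx=0.1049 21.08 [0.6832 0.1532 0.1211] [-0.41 -0.36  0.28]
True lx=0.1045 21.68 [0.6828 0.1532 0.1199] [-0.29  0.59 -1.26]
h 21.88 [0.6821 0.1531 0.1192] [-1.    0.7   1.17]
{'at': [0.6971, 0.1557, 0.1597], 'score': 0.84}
```

View pics/c11.png

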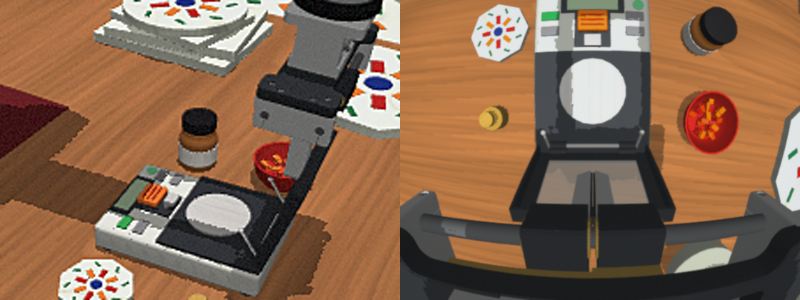

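Repeated pushes stall on the same line. As the tip slips down, x falls by 0.27 mm per mm, which matches a surface at 1.85 rad. I'll back off and check.

Run:
```python
from push import *
r.move_l(Z(.02,.13),vel=.08); r.move_l(Z(-.06,.25),vel=.15); 
g=np.array(Z(-.16,.3)); r.move_l(g.tolist(),vel=.15); st("clear")
show(12)
for m in models.mark_of("hinge_axis","scene")[:1]: print("hinge",m)
pic("top","t12.png")
for t in ("scale","tab_pad","cover_lip","hinge_axis","weight","bowl","coaster","jar"):
    print(t,[(x["at"],round(x["score"],2)) for x in models.mark_of(t,"top")[:1]],[(x["at"],round(x["score"],2)) for x in models.mark_of(t,"scene")[:1]])
a=cv2.imread("pics/s12.png")[90:260,190:417]; b=cv2.imread("pics/t12.png")[120:270,120:320]
cv2.imwrite("pics/d12.png",np.hstack([cv2.resize(a,(400,300),interpolation=2),cv2.resize(b,(400,300),interpolation=2)]))
```

```text
clear 25.23 [0.4199 0.1283 0.2996] [ 0.11 -0.61 -0.01]
{'at': [0.6926, 0.1572, 0.1554], 'score': 0.72}
hinge {'at': [0.6639, 0.1518, 0.0462], 'score': 0.59}
scale [([0.5758, 0.1434, 0.0037], 0.77)] [([0.5754, 0.1378, -0.0045], 0.66)]
tab_pad [([0.5247, 0.1403, 0.0521], 0.51)] [([0.5238, 0.1404, 0.0475], 0.7)]
cover_lip [([0.6997, 0.158, 0.1567], 0.87)] [([0.6926, 0.1572, 0.1554], 0.72)]
hinge_axis [([0.6646, 0.1516, 0.0477], 0.85)] [([0.6639, 0.1518, 0.0462], 0.59)]
weight [([0.6484, 0.013, 0.0014], 0.61)] [([0.6405, 0.0227, 0.0009], 0.68)]
bowl [([0.6211, 0.3014, -0.0026], 0.57)] [([0.62, 0.3068, -0.0001], 0.68)]
coaster [([0.5244, 0.0087, -0.0053], 0.61)] [([0.5269, 0.0095, 0.0004], 0.57)]
jar [([0.51, 0.283, 0.0], 0.62)] [([0.5072, 0.2813, 0.001], 0.63)]
```

View pics/d12.png

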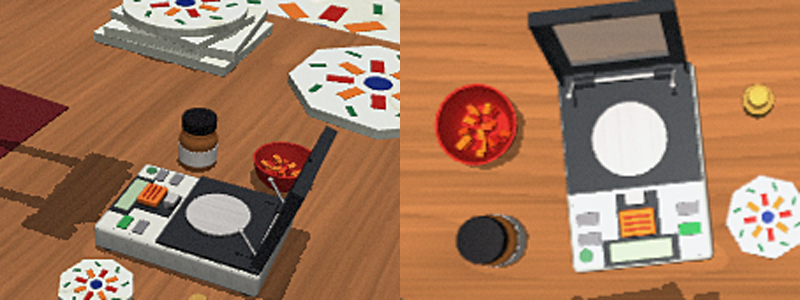

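Run:
```python
import cv2,numpy as np
for n in ("top0","t12"):
    a=cv2.imread(f"pics/{n}.png"); b=a[218:245,222:256]; h=cv2.cvtColor(b,cv2.COLOR_BGR2HSV)
    m=(h[...,0]<18)&(h[...,1]>150); ys,xs=np.where(m); print(n,m.sum(),xs.mean()+222,ys.mean()+218)
a=[cv2.imread(f"pics/{n}.png",0).astype(np.float32) for n in("top0","t12")]
for nm,(x0,y0,w,h) in dict(deck=(203,219,74,40),bowl=(130,155,55,55),jar=(140,220,50,38),weight=(285,155,30,30),coaster=(280,203,48,50)).items():
    p=[np.ascontiguousarray(i[y0:y0+h,x0:x0+w]) for i in a]; print(nm,cv2.phaseCorrelate(p[0],p[1]))
```

```text
top0 201 238.06965174129354 230.81094527363183
t12 162 237.91358024691357 230.67283950617283
deck ((0.5318696839606716, 0.018782202016513594), 1.0009903190930685)
bowl ((0.051574368294872386, 0.014152081687772267), 1.0204225211673312)
jar ((0.01943432037040438, -0.0061727182658941615), 0.9759588359594346)
weight ((-0.05887853140373167, 0.014300611582193312), 0.9452489660845862)
coaster ((-0.044981321537648, 0.028694395495776348), 0.9850985777378082)
```

Run:
```python
from h import *
c=[cv2.imread("pics/t12.png")]; im=c[0]
k=cv2.resize(im[120:180,170:300],None,fx=6,fy=6,interpolation=2)
hx=ORG+.088*ex+[0,0,.044]
for a,col in ((1.75,(0,0,255)),(1.80,(0,255,255)),(1.85,(0,255,0)),):
    P=[]
    for y in (-.064,.064):
        u=proj("top",hx-ex*.112*np.cos(a)+np.array([0,0,.112*np.sin(a)])+y*ey); P.append([(u[0]-170)*6,(u[1]-120)*6])
    cv2.polylines(k,[np.int32(P)],False,col,1)
cv2.imwrite("pics/e12.png",k)
```

```text
(no output)
```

View pics/e12.png

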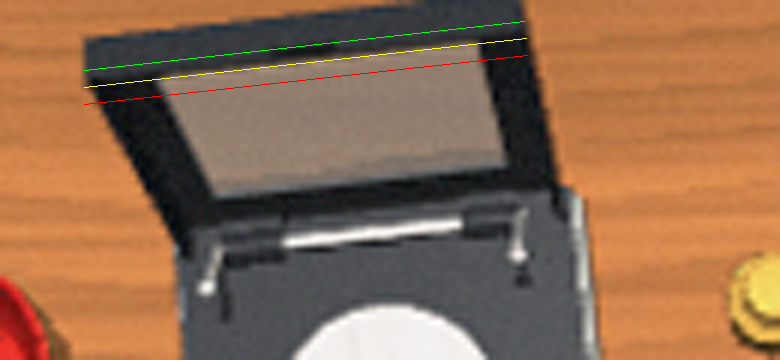

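The bottom edge of the cover lies on the green 1.85 rad line to within about 0.02 rad. Nothing else has moved, so I'm handing in.

Run:
```python
from h import *
st("end"); r.sign_off()
```

```text
end 26.28 [0.4194 0.1283 0.3   ] [ 0.65 -0.63 -0.51]
the job is handed in; nothing more can be done
```

The scale is open, and I handed the job in at 26.3 s with the arm well clear. I pressed the orange tab with the closed fingertips, at about 3–4 N, until the cover sprang up. Then I pushed the cover back to its stop with a 5–6 N force guard.

**Cover angle:** After I moved clear, the cover read as fully open. The two cameras put the lip at about 1.83 and 1.89 rad. Projecting the cover's edge into the top picture gave about 1.83–1.85 rad, against the stop at 1.85. Four guarded pushes also stalled on the same line, with a slope that matches 1.85 rad.

**Scale and other things:** In the top picture the bowl, jar, weight and coaster shifted by less than 0.1 pixel, and the tab by about 0.2 pixel. A match on the scale's front deck showed 0.5 pixel (about 1 mm) sideways. The tab does not bear that out, so it is probably a change in the shadows.

**What disagreed:**
- **Fingertip reach:** the closed fingertips stood almost at the TCP, not 25 mm ahead of it as stated. I found the tab's height by guarded contact instead.
- **Force guard:** it tripped three times on first touching the lip, so I slowed down and went on.

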